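# Index the windowed shutter slide in the strain viewer

## Task

Get the glass strain viewer ready: take the pipe bush off its loading tongue and stand it upright on the bench, then take the shutter slide that has a window out of its holder, lay it on the tongue with its rounded nose towards the rails and let go of it. Then take it again at its knob end and slide it under the rails and across the lamp port, past the first click, until it clicks into the second of its three stops with the window squarely over the port. Leave the blank slide in its holder and do not disturb the jar, the mug or the steel cup.

Things in the scene. Friction and masses are not known exactly. Their poses are not given: they have to be found in the camera images.
- viewer: strain viewer: fixed grey box 155 x 108 mm, 35 mm high, with a loading tongue. Origin on the bench top under the lamp port; x = the way the slide travels (tongue to port), y to its left, z up. Its bed (tongue and box top) is 35 mm above the bench and slippery (friction 0.15). From x = -40 to +85 mm two rails, 48.5 mm apart, guide the slide
- port (a point): centre of the round lamp port (white disc, 25 mm across) in the viewer's bed, 35 mm above the bench; axes as the viewer's. Along both rails a lip holds the slide down: lip tops 48.5 mm above the bench, 36.5 mm clear between the lips
- tongue (a point): point on top of the tongue (viewer x = -135 mm) where the slide's centre lies when its nose is just in the guide's flared mouth (x = -66 to -40 mm, 58 mm wide at the outer end); axes as the viewer's. The tongue is a steel bar 30 mm wide (fingers pass beside it), 10 mm thick, x = -235 to -60 mm, free below but for a foot at the outer end
- pawl (a joint): spring roller in the left rail (+y) at viewer x = +30 mm, pressing on the slide's edge; m: 0 to 0.001 without slide or in a notch, 0.0025 to 0.004 on the plain edge. Centre of the slide at stops 1, 2, 3: viewer x = -20, +6, +32 mm. Moving on from a stop takes about 5 to 9 N; within 2 to 3 mm of a stop the roller draws a released slide in
- window_slide_center (a point): centre (half-way up) of the aluminium shutter slide with a 26 mm square window; loose, 0.16 kg, plate 170 x 46 x 8 mm. x points along it to the rounded nose, y to the left edge, which has three 10 mm notches, z up. Window centre at x = -6 mm. At the start it lies in one of two like holders, its knob under the hood
- window_slide_knob (a point): point on the axis of that slide's black upright round knob (14 mm diameter, from the plate's top to 26 mm above it), 13 mm above the plate's top; 73 mm behind the slide's centre (x = -73 mm); axes as the slide's
- blank_slide_center (a point): centre of the other slide: the same in all but that it has no window; it lies in the other, like holder and stays there
- window_holder: the fixed plywood holder in which the windowed slide lies at the start (80 x 190 mm). Origin under its middle on the bench; x = the way the slide comes out, z up. The slide's centre is near its origin, on a bar 30 mm wide whose top is 30 mm up; base board 8 mm thick. A hood covers x = -105 to -35 mm (roof 72 to 78 mm up, 8 mm above the knob): draw the slide out 60 mm along x before lifting it
- bush_center (a point): centre of the dark steel pipe bush, a loose ring 62 mm in diameter at the bottom, 53 mm at the top, 23 mm high, 0.16 kg (hole 28 mm); at the start it stands on the loading tongue, 35 mm above the bench
- frit_jar_center (a point): centre of the screw-top jar, 60 mm in diameter, 90 mm high, loose, stays where it is. To its left a fixed blow-pipe tube, its top 75 mm above the bench, lies between the holders and the viewer
- mug_center (a point): middle of the mug, 82 mm in diameter, 114 mm with handle, 94 mm high, loose, stays where it is
- steel_cup_center (a point): centre of the small dark steel cup, 66 mm in diameter, 38 mm high, loose, stays where it is
Mind the look-alikes: they are no part of the job. What is shaped like the part that bears bush_center but green is not meant.

How it is judged (in metres and radians):
On the way, in this order (a step that is already met when the one before it is completed fails the run):
1. the pipe bush stands upright on the bench, let go (height (world z) of bush_center below 0.016 m and angle between bush_center's own z axis and vertical below 0.15 rad and contact force between the fingers and pipe_bush below 0.3 N), for 0.2 s.
2. the windowed slide lies flat on the loading tongue, let go, nose towards the rails, not yet over the port (x of window_slide_center in the frame of viewer between -0.19 and -0.06 m and y of window_slide_center in the frame of viewer between -0.013 and 0.013 m and z of window_slide_center in the frame of viewer between 0.036 and 0.043 m and x of window_slide_knob in the frame of viewer below -0.1 m and contact force between the fingers and window_slide below 0.3 N), for 0.2 s.
At the end, for the whole second after the job is handed in: Windowed slide released at the second stop: centre 6 mm (+-3) past the port, within 4 mm of the centre line, flat, straight (0.05 rad), knob behind, pawl in the notch. Bush upright on the bench, released; blank slide within 20 mm of its start; jar, mug, cup upright; slide and bush at rest (all of step 1 and x of window_slide_center in the frame of viewer between 0.003 and 0.009 m and y of window_slide_center in the frame of viewer between -0.004 and 0.004 m and z of window_slide_center in the frame of viewer between 0.036 and 0.042 m and x of window_slide_knob in the frame of viewer below -0.05 m and angle between the x axis of window_slide_center and the x axis of viewer, either way round below 0.05 rad and value of joint pawl below 0.0018 m and linear speed of window_slide below 0.01 m/s and contact force between the fingers and window_slide below 0.3 N and linear speed of pipe_bush below 0.02 m/s and distance of blank_slide_center from where it was at the start of the episode below 0.02 m and angle between each of frit_jar_center, mug_center, steel_cup_center's own z axis and vertical below 0.15 rad); the robot touches nothing.
It fails at once if the jar, the mug or the steel cup is moved by more than 30 mm or tipped (distance of any of frit_jar_center, mug_center, steel_cup_center from where it was at the start of the episode above 0.03 m or angle between any of frit_jar_center, mug_center, steel_cup_center's own z axis and vertical above 0.5 rad).
It fails at once if the blank slide is taken from its holder (distance of blank_slide_center from where it was at the start of the episode above 0.03 m).
It also fails if it takes over 66 s, if anything falls off the work surface, if the arm or the gripper's body presses on something with over 40 N, if the wrist force passes 120 N, or if a joint passes its speed limit or range.

## Robot

A 6-joint arm with a two-finger parallel gripper is mounted at the origin on a cart in front of the work surface, level with it; the furniture and walls round the work are solid. World frame = base frame: x ahead of the robot, y to its left, z up, the work surface at z = 0. Lengths are in mm, angles in rad, forces in N, time in s.
With the tool pointing down it reaches from about 350 to 875 mm from the base axis. Payload 4.2 kg.
Tool frame: the origin (TCP) lies midway between the tips of the shut fingers; the grasp point (between the pads) lies 19 mm behind it; z points along the fingers, y is the line along which they close (so a half turn about z gives the same grasp; the last joint's range is limited). The gripper opens to 85 mm and grips with 20 to 120 N. Pads are 22 mm wide; open, the fingers measure 114 mm over their backs; the gripper's body (76 mm by 85 mm) begins 54 mm behind the grasp point. The pads swing forward as they close: fully open they stand 13 mm farther back than shut.
Start: joints at [1.439, 0.385, 0.008, 0, -1.194, -0.259], TCP at [238.047, 577.869, 231.312] pointing down, gripper open.
Joint ranges: [-3.14, 3.14], [-1.21, 2.06], [-1.07, 1.41], [-3.16, 2.05], [-2.99, -0.16], [-3.1, 3.1]. Speed limits (rad/s): [2.79, 2.79, 3.14, 3.14, 3.14, 3.14].

## Interface

Orientations are given as a unit quaternion [x, y, z, w].
In Python, from bench import arm gives the robot as it stands.
- The arm moves only by the tool send_rows, never from a script. Its argument "targets" is a list of rows, each an object of numbers: "gripper": the gripper command: -1 is fully open, 1 is shut, values between are in proportion; "x", "y", "z": the shift along the tool's x, y, z in cm; "ax", "ay", "az": the turn, a rotation vector about the tool's x, y, z in degrees. A call has 1 to 5 rows; each row shifts and turns the commanded pose from where the row before left it, along the tool's axes as they then stand; what a row does not reach is not made up. A row lasts 1/12 s, in which the tool goes at most 41.7 mm and 7.16 degrees, less where a joint would pass 70% of its speed; a pose out of reach is approached as far as the arm can. A call is refused whole if a number of a shift passes 4.17 or a number of a turn 7.16, either way. A call with a gripper value outside its range is refused whole. The fingers move at their own pace and stop on an object; the grip force is fixed at half the most. Time passes only in rows, so rows that do not move let the fingers close. It gives the time, the measured TCP pose, the force, the opening and the grip force at its end, in the units of the state.
- arm.read_state(): the state, without advancing time (a new reading comes with each control period).
- arm.get_image(name): name is "scene" or "top"; returns (picture, depth): 480x640x3 uint8, red, green, blue; 480x640 float32, mm along the optical axis (not along the pixel's ray), 0 where there is no reading.
- arm.camera_model(name): a dict with "fx", "fy", "cx", "cy" (pixels), "cam_to_world" (4x4, takes a point from camera to world coordinates). Camera axes: x right, y down, z forward; pixel columns grow to the right and rows downward; lengths in mm; the calibration is good to about 2 mm. A picture is of the moment at which its call begins. camera_model takes no time and is no camera call.
- arm.job_done(): hands the job in; it is judged then, once.
Trained networks look in the newest picture that a camera, given by its name, has taken for a name from the list of things; names that differ only in an ending like _2 or _b are one class to them, and where a whole thing is asked for, a point or a joint stands for the part that bears it (a point fixed in the world has none). Each returns a list of dicts, best first, with "score" (0 to 1); they miss things now and then, are a little off and sometimes report something else, mostly with a low value. They report only what shows in the picture. A call takes as long as a camera call. They do not tell look-alikes from the thing itself.
- arm.boxes_of(camera, thing): "rect" ([left, top, width, height] in pixels, round what is visible of it).
The state is a dict: "clock": time; "joints": joint angles; "joint_vel": joint speeds; "joint_efforts": joint torques, N m; "position": TCP position; "ee_rot": TCP orientation; "contact_force": force on the tool from outside, world axes, zero at the start; "wrist_torque": the same for the moment, N m; "gripper_width": finger opening in mm; "grasp_force": force on a finger pad.
Only numpy, scipy, OpenCV 4.12 (cv2) and the standard library are available. Lean on these libraries where they do the work, as an engineer would, in place of code of your own. Each camera call takes 0.05 s, during which the arm holds its last target. There are 200 camera calls.

## Working session

There is one attempt and no reset: what is moved stays moved. The work goes in short steps, Python scripts to look and compute and a tool call to move; the robot and the scene stay as the last step left them, time stands still between calls to the robot, and variables do not carry over. Pictures are saved under pics/ and viewed, at most 10 in all, crops included, and the job is handed in when it is done.

Besides the shell and the picture viewer there is one more tool, called after "Request:" by a JSON object that holds its "name" and its "arguments". send_rows: Moves the arm, as the interface text tells. Its arguments: {"type":"object","properties":{"targets":{"type":"array"}},"required":["targets"]}

```bash
mkdir -p pics; ls; python3 - <<'E'
from bench import arm
import cv2,numpy as np
for n in("top","scene"):
    im,d=arm.get_image(n); cv2.imwrite(f"pics/{n}0.png",im[:,:,::-1]); np.save(f"{n}_d.npy",d); np.save(f"{n}_im.npy",im)
    m=arm.camera_model(n); print(n,m)
    for t in("viewer","window_slide_center","window_slide_knob","blank_slide_center","window_holder","bush_center","frit_jar_center","mug_center","steel_cup_center"):
        print(t,[(r["rect"],round(r["score"],2)) for r in arm.boxes_of(n,t)][:4])
print(arm.read_state())
E
```

```text
pics
top {'fx': 503.56336588175753, 'fy': 503.56336588175753, 'cx': 308.0769258263283, 'cy': 236.6139888085794, 'cam_to_world': array([[ 2.52809933e-02, -9.82631683e-01,  1.83836468e-01,
         3.14896630e+02],
       [-9.99679487e-01, -2.46033490e-02,  5.96649970e-03,
         3.09844690e+01],
       [-1.33987886e-03, -1.83928385e-01, -9.82938734e-01,
         1.53322822e+03],
       [ 0.00000000e+00,  0.00000000e+00,  0.00000000e+00,
         1.00000000e+00]])}
viewer [([347.5, 229.5, 110.4, 44.7], 0.82)]
window_slide_center [([181.9, 269.4, 52.8, 22.3], 0.64)]
window_slide_knob [([183.7, 269.2, 52.0, 19.5], 0.93)]
blank_slide_center [([182.1, 223.8, 48.6, 22.3], 0.66)]
window_holder [([160.1, 265.0, 67.7, 35.8], 0.97)]
bush_center [([379.4, 235.9, 19.7, 19.1], 0.58)]
frit_jar_center [([294.3, 264.9, 22.5, 25.2], 0.81)]
mug_center [([301.3, 216.3, 31.9, 28.7], 0.95)]
steel_cup_center [([222.1, 188.3, 19.7, 22.5], 0.58)]
scene {'fx': 581.0651176069259, 'fy': 581.0651176069259, 'cx': 325.08511264766486, 'cy': 238.41018518997373, 'cam_to_world': array([[ 7.64022515e-01, -2.56707741e
[... 1007 characters left out ...]
nts': array([ 1.43861217e+00,  3.84724505e-01,  7.90088828e-03,  3.28631144e-05,
       -1.19399631e+00, -2.58603609e-01]), 'joint_vel': array([ 0.0001847 ,  0.00095288,  0.00024512, -0.00102633,  0.00032741,
       -0.00068339]), 'joint_efforts': array([ 4.46567174e-04, -3.92095971e+01,  1.88619661e+01,  4.19091314e+00,
       -2.97057868e-04,  3.01429282e-08]), 'position': array([238.0495642 , 577.87608373, 231.30250193]), 'ee_rot': array([ 9.80972445e-01, -1.94147009e-01,  1.59936548e-05,  1.08117777e-05]), 'contact_force': array([-0.18817539,  0.29451607, -0.15136115]), 'wrist_torque': array([ 0.00454179,  0.0207985 , -0.02427319]), 'grasp_force': 0.0, 'gripper_width': 85.14583701993166}
```

```bash
python3 - <<'E'
import cv2
a=cv2.imread("pics/top0.png")[170:320,150:470]
b=cv2.imread("pics/scene0.png")[180:360,160:480]
a=cv2.resize(a,(800,375),interpolation=cv2.INTER_CUBIC);cv2.imwrite("pics/topc.png",a)
cv2.imwrite("pics/scenec.png",cv2.resize(b,(800,450),interpolation=cv2.INTER_CUBIC))
E
```

```text
(no output)
```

View pics/topc.png

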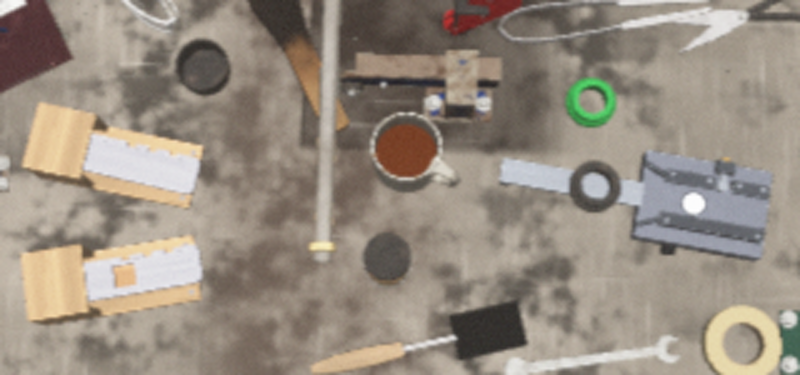

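View pics/scenec.png

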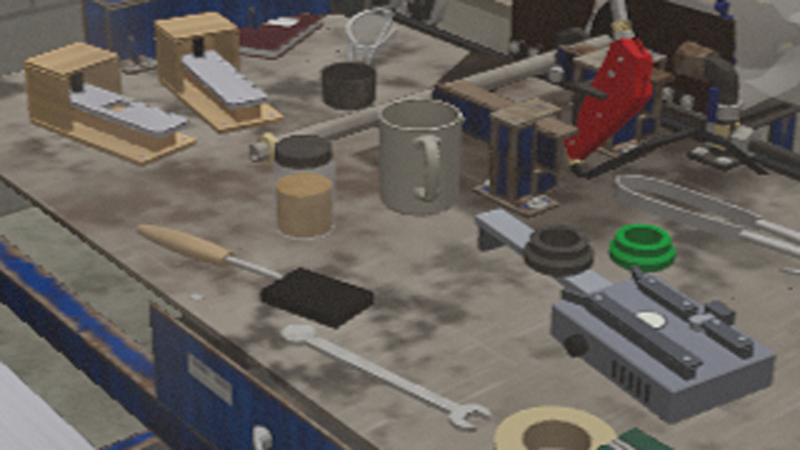

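The top crop (scale 2.5, offset 150,170) shows these candidates:
- **Bush:** the dark ring on the tongue at px (388,244) is the target. The look-alikes are the green ring at (386,211), the steel cup at (231,196) and the jar's dark lid at (305,272).
- **Slide:** the lower one, at px (208,278), has the window. The upper one, at (207,235), is the blank.

Next I measure.

```bash
cat > h.py <<'E'
import numpy as np,cv2
from bench import arm
def cloud(n,d):
    m=arm.camera_model(n);v,u=np.mgrid[0:480,0:640]
    P=np.stack([(u-m["cx"])/m["fx"]*d,(v-m["cy"])/m["fy"]*d,d],-1)
    M=m["cam_to_world"];return P@M[:3,:3].T+M[:3,3]
def at(n,u,v,z):
    m=arm.camera_model(n);M=m["cam_to_world"]
    r=M[:3,:3]@np.array([(u-m["cx"])/m["fx"],(v-m["cy"])/m["fy"],1]);return M[:3,3]+r*(z-M[2,3])/r[2]
def go(x,y,z,psi):
    """remaining turn, and shift in tool axes (cm) once turned to psi (deg)"""
    s=arm.read_state();q=s["ee_rot"];a=q[:2]/np.linalg.norm(q[:2])
    cur=np.degrees(2*np.arctan2(a[1],a[0]));p=s["position"];t=np.radians(psi)
    d=np.array([x,y,z])-p
    print("clk",s["clock"],"pos",p.round(1),"psi",round((cur+180)%360-180,2),"az",round((cur-psi+180)%360-180,2),
     "dx,dy,dz cm",(np.array([d[0]*np.cos(t)+d[1]*np.sin(t),d[0]*np.sin(t)-d[1]*np.cos(t),-d[2]])/10).round(2))
E
python3 - <<'E'
from h import *
d=np.load("top_d.npy");im=np.load("top_im.npy").astype(int);P=cloud("top",d)
def rect(n,lo,hi,box,extra=None):
    l,t,r,b=box;s=np.zeros(d.shape,bool);s[t:b,l:r]=1;s&=(P[...,2]>lo)&(P[...,2]<hi)&(d>0)
    if extra is not None:s&=extra
    q=P[s];print(n,len(q),"z",np.median(q[:,2]).round(1),"rect",cv2.minAreaRect(q[:,:2].astype(np.float32)),"mean",q.mean(0).round(1));return q
q=P[300:318,250:270];print("bench z",np.median(q[...,2]))
rect("box",25,70,(402,225,465,280))
t=rect("tongue",27,42,(346,228,376,262))
t2=rect("tongue2",27,42,(346,228,405,262))
c=t2[:,:2];_,_,vt=np.linalg.svd(c-c.mean(0));print("tongue dir",np.degrees(np.arctan2(vt[0,1],vt[0,0])))
rect("bush",50,65,(375,232,402,256))
w=(im.min(-1)>215);v,u=np.nonzero(w[240:262,415:440]);u=u+415;v=v+240;print("port px",u.mean(),v.mean(),len(u),at("top",u.mean(),v.mean(),35))
grey=(abs(im[...,0]-im[...,2])<45)&(im[...,2]>110)
for n,b in(("win",(180,262,236,295)),("blank",(180,218,236,255))):
    rect(n,30,44,b,grey); 
    rect(n+" hood",70,90,(155,b[1]-8,195,b[3]+5))
for n,b in(("jar",(290,260,322,295)),("mug",(295,210,335,250)),("cup",(218,184,245,212)),("green",(375,198,400,225))): rect(n,20,130,b)
E
```

```text
bench z 0.2918580665900663
box 1903 z 36.4 rect ((556.0714721679688, -325.4061584472656), (169.51466369628906, 122.00676727294922), 82.76610565185547) mean [ 558.9 -328.7   38.2]
tongue 247 z 34.4 rect ((590.8123779296875, -126.76087951660156), (77.46988677978516, 31.327695846557617), 81.0508804321289) mean [ 590.2 -125.9   34.5]
tongue2 439 z 34.5 rect ((584.0648803710938, -175.31292724609375), (176.3709259033203, 59.37887954711914), 71.69493865966797) mean [ 583.8 -162.9   34.7]
tongue dir -100.04948916682379
bush 152 z 56.6 rect ((575.4033203125, -201.1766357421875), (55.732730865478516, 52.35701370239258), 25.19906997680664) mean [ 575.6 -200.5   56.5]
port px 426.9259259259259 250.7962962962963 54 [ 560.64408856 -318.65046755   35.        ]
win 615 z 37.5 rect ((460.4973449707031, 337.1895446777344), (46.016822814941406, 139.3184356689453), 11.567140579223633) mean [460.1 334.9  37.5]
win hood 673 z 77.9 rect ((442.2942810058594, 430.28076171875), (80.45050048828125, 72.03396606445312), 10.365140914916992) mean [441.5 430.1  77.9]
blank 636 z 38.1 rect ((591.7427368164062, 346.2999572753906), (137.54815673828125, 47.48331069946289), 77.92871856689453) mean [590.4 346.6  37.9]
blank hood 629 z 78.3 rect ((610.1207275390625, 437.49749755859375), (71.3664321899414, 80.90347290039062), 79.58049011230469) mean [609.3 437.1  78.3]
jar 355 z 88.2 rect ((479.5689697265625, 46.31770324707031), (56.15786361694336, 58.849796295166016), 26.13657569885254) mean [477.4  46.5  83.8]
mug 823 z 46.0 rect ((623.880615234375, 15.464210510253906), (103.31107330322266, 109.70679473876953), 88.05976104736328) mean [612.4  20.5  57. ]
cup 122 z 33.6 rect ((716.5101318359375, 280.884033203125), (64.4238052368164, 65.00235748291016), 19.570959091186523) mean [720.2 282.6  32.9]
green 102 z 23.2 rect ((687.5692749023438, -200.7246551513672), (49.54189682006836, 50.61213684082031), 86.70936584472656) mean [ 688.4 -201.2   23.6]
```

```bash
python3 - <<'E'
import cv2
a=cv2.imread("pics/top0.png")
b=cv2.resize(a[258:304,156:240],(800,438),interpolation=cv2.INTER_CUBIC);cv2.imwrite("pics/holdc.png",b)
E
```

```text
(no output)
```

View pics/holdc.png

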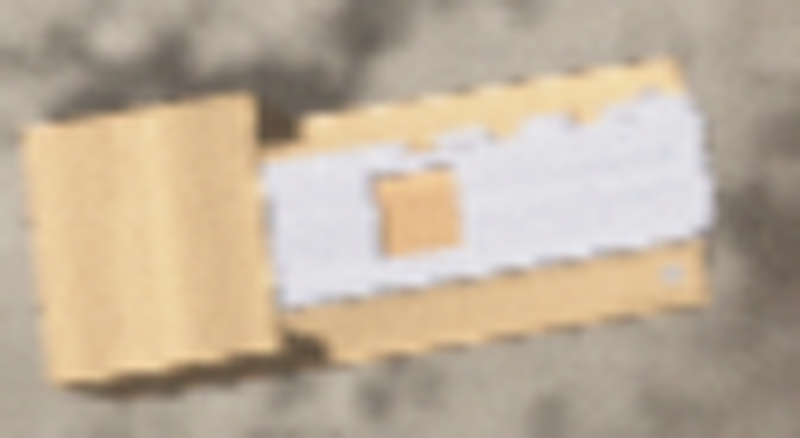

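The close crop confirms the choice: the window is at crop (420,212), px (200,280), with the notches on its left edge and its nose at px (231,275). I turn the tool first, then reach for the bush.

Request:
{"name": "send_rows", "arguments": {"targets": [{"az":7,"gripper":-1},{"az":7,"gripper":-1},{"az":7,"gripper":-1},{"az":7,"gripper":-1},{"az":7,"gripper":-1}]}}

```text
$.targets[0]: bad value
```

Request:
{"name": "send_rows", "arguments": {"targets": [{"az":7,"gripper":-1},{"az":7,"gripper":-1},{"az":7,"gripper":-1},{"az":7,"gripper":-1},{"az":7,"gripper":-1}]}}

```text
$.targets[0]: bad value
```

Request:
{"name": "send_rows", "arguments": {"targets": [{"az":6.5,"gripper":-1}]}}

```text
$.targets[0]: bad value
```

```bash
python3 - <<'E'
from h import *
go(575.5,-200.7,110,-98.9)
print(at("top",200.1,280.3,34),at("top",230.8,275.3,38))
E
```

```text
clk 1.0 pos [238.  577.9 231.3] psi -22.39 az 76.51 dx,dy,dz cm [ 71.7  -45.38  12.13]
[454.77232721 358.55564126  34.        ] [471.58959344 267.20495401  38.        ]
```

Request:
{"name": "send_rows", "arguments": {"targets": [{"gripper":-1,"x":0,"y":0,"z":0,"ax":0,"ay":0,"az":7},{"gripper":-1,"x":0,"y":0,"z":0,"ax":0,"ay":0,"az":7},{"gripper":-1,"x":0,"y":0,"z":0,"ax":0,"ay":0,"az":7},{"gripper":-1,"x":0,"y":0,"z":0,"ax":0,"ay":0,"az":7},{"gripper":-1,"x":0,"y":0,"z":0,"ax":0,"ay":0,"az":7}]}}

```text
clock: 1.42
position: [238.0, 577.9, 231.3]
ee_rot: [0.876, -0.483, -0.0, -0.0]
contact_force: [0.5, -0.4, -0.3]
gripper_width: 85.3
grasp_force: 0.0
```

Request:
{"name": "send_rows", "arguments": {"targets": [{"gripper":-1,"x":0,"y":0,"z":0,"ax":0,"ay":0,"az":7},{"gripper":-1,"x":0,"y":0,"z":0,"ax":0,"ay":0,"az":7},{"gripper":-1,"x":0,"y":0,"z":0,"ax":0,"ay":0,"az":7},{"gripper":-1,"x":0,"y":0,"z":0,"ax":0,"ay":0,"az":7},{"gripper":-1,"x":0,"y":0,"z":0,"ax":0,"ay":0,"az":7}]}}

```text
clock: 1.83
position: [238.1, 577.9, 231.3]
ee_rot: [-0.69, 0.724, -0.0, -0.0]
contact_force: [-0.2, -0.1, -0.0]
gripper_width: 85.3
grasp_force: 0.0
```

Request:
{"name": "send_rows", "arguments": {"targets": [{"gripper":-1,"x":0,"y":0,"z":0,"ax":0,"ay":0,"az":6.5},{"gripper":-1,"x":3.4,"y":-2.1,"z":0,"ax":0,"ay":0,"az":0},{"gripper":-1,"x":3.4,"y":-2.1,"z":0,"ax":0,"ay":0,"az":0},{"gripper":-1,"x":3.4,"y":-2.1,"z":0,"ax":0,"ay":0,"az":0},{"gripper":-1,"x":3.4,"y":-2.1,"z":0,"ax":0,"ay":0,"az":0}]}}

```text
clock: 2.25
position: [300.3, 428.9, 231.2]
ee_rot: [-0.651, 0.759, -0.0, 0.0]
contact_force: [0.3, -0.0, 1.0]
gripper_width: 85.4
grasp_force: 0.0
```

Request:
{"name": "send_rows", "arguments": {"targets": [{"gripper":-1,"x":3.4,"y":-2.1,"z":0,"ax":0,"ay":0,"az":0},{"gripper":-1,"x":3.4,"y":-2.1,"z":0,"ax":0,"ay":0,"az":0},{"gripper":-1,"x":3.4,"y":-2.1,"z":0,"ax":0,"ay":0,"az":0},{"gripper":-1,"x":3.4,"y":-2.1,"z":0,"ax":0,"ay":0,"az":0},{"gripper":-1,"x":3.4,"y":-2.1,"z":0,"ax":0,"ay":0,"az":0}]}}

```text
clock: 2.67
position: [377.8, 244.5, 231.7]
ee_rot: [-0.65, 0.76, 0.0, 0.001]
contact_force: [2.3, 0.8, 0.7]
gripper_width: 85.6
grasp_force: 0.0
```

Request:
{"name": "send_rows", "arguments": {"targets": [{"gripper":-1,"x":3.4,"y":-2.2,"z":0,"ax":0,"ay":0,"az":0},{"gripper":-1,"x":3.4,"y":-2.2,"z":0,"ax":0,"ay":0,"az":0},{"gripper":-1,"x":3.4,"y":-2.2,"z":0,"ax":0,"ay":0,"az":0},{"gripper":-1,"x":3.4,"y":-2.2,"z":0,"ax":0,"ay":0,"az":0},{"gripper":-1,"x":3.4,"y":-2.2,"z":0,"ax":0,"ay":0,"az":0}]}}

```text
clock: 3.08
position: [460.3, 59.5, 231.8]
ee_rot: [-0.65, 0.76, -0.0, 0.001]
contact_force: [0.5, 0.1, -0.5]
gripper_width: 85.5
grasp_force: 0.0
```

Request:
{"name": "send_rows", "arguments": {"targets": [{"gripper":-1,"x":3.4,"y":-2.2,"z":0,"ax":0,"ay":0,"az":0},{"gripper":-1,"x":3.4,"y":-2.2,"z":0,"ax":0,"ay":0,"az":0},{"gripper":-1,"x":3.4,"y":-2.2,"z":0,"ax":0,"ay":0,"az":0},{"gripper":-1,"x":3.4,"y":-2.2,"z":3,"ax":0,"ay":0,"az":0},{"gripper":-1,"x":3.4,"y":-2.2,"z":3,"ax":0,"ay":0,"az":0}]}}

```text
clock: 3.5
position: [538.4, -112.8, 182.8]
ee_rot: [-0.65, 0.76, -0.002, 0.002]
contact_force: [0.4, 1.6, -0.4]
gripper_width: 85.6
grasp_force: 0.0
```

```bash
python3 - <<'E'
from h import *
go(575.5,-200.7,110,-98.9)
E
```

```text
clk 3.5 pos [ 538.4 -112.8  182.8] psi -98.93 az -0.03 dx,dy,dz cm [ 8.11 -5.03  7.28]
```

Request:
{"name": "send_rows", "arguments": {"targets": [{"gripper":-1,"x":3.5,"y":-2.2,"z":3,"ax":0,"ay":0,"az":0},{"gripper":-1,"x":3.6,"y":-2.2,"z":3.1,"ax":0,"ay":0,"az":0},{"gripper":-1,"x":0,"y":0,"z":0,"ax":0,"ay":0,"az":0},{"gripper":-1,"x":0,"y":0,"z":0,"ax":0,"ay":0,"az":0}]}}

```text
clock: 3.83
position: [561.9, -174.3, 130.1]
ee_rot: [-0.649, 0.761, 0.002, -0.002]
contact_force: [0.3, 0.4, 0.8]
gripper_width: 85.6
grasp_force: 0.0
```

```bash
python3 - <<'E'
from h import *
go(575.5,-200.7,27,-98.9)
im,d=arm.get_image("scene");cv2.imwrite("pics/s1.png",cv2.resize(im[170:350,340:520,::-1],(600,600)))
E
```

```text
clk 3.8333 pos [ 561.9 -174.3  130.1] psi -99.07 az -0.17 dx,dy,dz cm [ 2.4  -1.75 10.31]
```

View pics/s1.png

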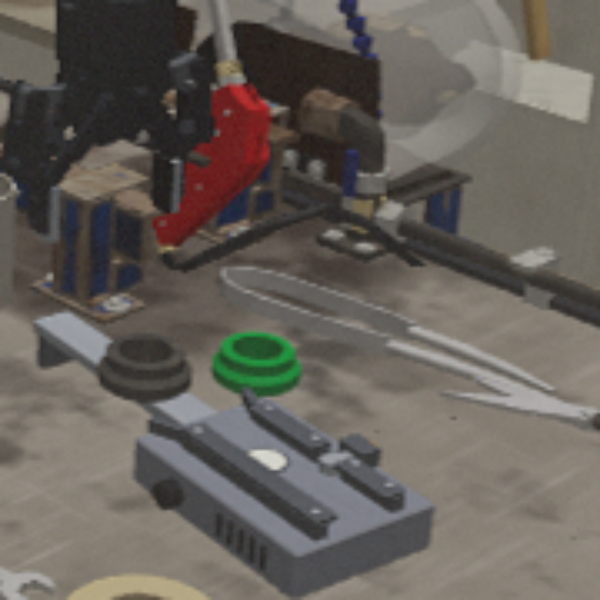

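Scene crop: the dark stepped bush is on the tongue at crop (145,365) with the gripper above and behind it. The green ring stands apart at (257,362).

Request:
{"name": "send_rows", "arguments": {"targets": [{"gripper":-1,"x":0,"y":0,"z":0,"ax":0,"ay":0,"az":0},{"gripper":-1,"x":0,"y":0,"z":0,"ax":0,"ay":0,"az":0}]}}

```text
clock: 4.05
position: [563.4, -171.8, 134.3]
ee_rot: [-0.651, 0.759, -0.001, 0.001]
contact_force: [-0.1, -0.5, -1.0]
gripper_width: 85.4
grasp_force: 0.0
```

```bash
python3 - <<'E'
from h import *
go(575.5,-200.7,27,-98.9); print(arm.read_state()["joint_vel"].round(3))
E
```

```text
clk 4.05 pos [ 563.4 -171.8  134.3] psi -98.79 az 0.11 dx,dy,dz cm [ 2.67 -1.65 10.73]
[ 0.006 -0.005 -0.003 -0.001  0.002 -0.   ]
```

Request:
{"name": "send_rows", "arguments": {"targets": [{"gripper":-1,"x":1.3,"y":-0.8,"z":1.5,"ax":0,"ay":0,"az":0},{"gripper":-1,"x":1.37,"y":-0.85,"z":1.5,"ax":0,"ay":0,"az":0},{"gripper":-1,"x":0,"y":0,"z":2.5,"ax":0,"ay":0,"az":0},{"gripper":-1,"x":0,"y":0,"z":2.5,"ax":0,"ay":0,"az":0},{"gripper":-1,"x":0,"y":0,"z":1.5,"ax":0,"ay":0,"az":0}]}}

```text
clock: 4.47
position: [574.4, -200.5, 36.8]
ee_rot: [-0.651, 0.759, 0.0, 0.0]
contact_force: [-1.3, 0.5, -1.5]
gripper_width: 85.3
grasp_force: 0.0
```

Request:
{"name": "send_rows", "arguments": {"targets": [{"gripper":-1,"x":0,"y":0,"z":1.2,"ax":0,"ay":0,"az":0},{"gripper":-1,"x":0,"y":0,"z":0,"ax":0,"ay":0,"az":0},{"gripper":-1,"x":0,"y":0,"z":0,"ax":0,"ay":0,"az":0}]}}

```text
clock: 4.72
position: [575.6, -201.1, 26.5]
ee_rot: [-0.651, 0.759, -0.001, 0.0]
contact_force: [0.7, -0.2, 0.5]
gripper_width: 85.5
grasp_force: 0.0
```

```bash
python3 - <<'E'
from h import *
go(575.5,-200.7,27,-98.9)
E
```

```text
clk 4.7167 pos [ 575.6 -201.1   26.5] psi -98.81 az 0.09 dx,dy,dz cm [-0.04  0.01 -0.05]
```

Request:
{"name": "send_rows", "arguments": {"targets": [{"gripper":1,"x":0,"y":0,"z":0,"ax":0,"ay":0,"az":0},{"gripper":1,"x":0,"y":0,"z":0,"ax":0,"ay":0,"az":0},{"gripper":1,"x":0,"y":0,"z":0,"ax":0,"ay":0,"az":0},{"gripper":1,"x":0,"y":0,"z":0,"ax":0,"ay":0,"az":0},{"gripper":1,"x":0,"y":0,"z":0,"ax":0,"ay":0,"az":0}]}}

```text
clock: 5.13
position: [576.5, -201.8, 28.1]
ee_rot: [-0.651, 0.759, -0.002, 0.001]
contact_force: [-0.3, 0.7, 5.4]
gripper_width: 58.4
grasp_force: 63.7
```

Request:
{"name": "send_rows", "arguments": {"targets": [{"gripper":1,"x":0,"y":0,"z":0,"ax":0,"ay":0,"az":0},{"gripper":1,"x":0,"y":0,"z":0,"ax":0,"ay":0,"az":0},{"gripper":1,"x":0,"y":0,"z":0,"ax":0,"ay":0,"az":0}]}}

```text
clock: 5.38
position: [576.5, -201.8, 28.1]
ee_rot: [-0.65, 0.76, -0.002, 0.001]
contact_force: [-0.4, 1.8, 5.9]
gripper_width: 58.4
grasp_force: 63.7
```

Request:
{"name": "send_rows", "arguments": {"targets": [{"gripper":1,"x":0,"y":0,"z":-1,"ax":0,"ay":0,"az":0},{"gripper":1,"x":0,"y":0,"z":-2,"ax":0,"ay":0,"az":0},{"gripper":1,"x":0,"y":0,"z":-2,"ax":0,"ay":0,"az":0},{"gripper":1,"x":0,"y":0,"z":0,"ax":0,"ay":0,"az":0}]}}

```text
clock: 5.72
position: [577.9, -202.3, 80.7]
ee_rot: [-0.651, 0.759, -0.004, 0.003]
contact_force: [1.8, -1.3, -1.6]
gripper_width: 58.4
grasp_force: 64.9
```

Request:
{"name": "send_rows", "arguments": {"targets": [{"gripper":1,"x":0,"y":2.5,"z":0,"ax":0,"ay":0,"az":0},{"gripper":1,"x":0,"y":3,"z":0,"ax":0,"ay":0,"az":0},{"gripper":1,"x":0,"y":3,"z":0,"ax":0,"ay":0,"az":0},{"gripper":1,"x":0,"y":2.5,"z":0,"ax":0,"ay":0,"az":0},{"gripper":1,"x":0,"y":0,"z":0,"ax":0,"ay":0,"az":0}]}}

```text
clock: 6.13
position: [459.7, -183.8, 75.0]
ee_rot: [-0.649, 0.76, 0.003, -0.002]
contact_force: [-1.1, -0.9, -1.7]
gripper_width: 58.5
grasp_force: 65.0
```

```bash
python3 - <<'E'
from h import *
s=arm.read_state();print(s["position"],s["gripper_width"],s["grasp_force"],s["contact_force"])
im,d=arm.get_image("scene");cv2.imwrite("pics/s2.png",cv2.resize(im[190:350,310:470,::-1],(600,600)))
E
```

```text
[ 459.66819068 -183.80544275   74.96522734] 58.48584912507633 64.98243560199626 [-1.10342865 -0.88243958 -1.72526144]
```

View pics/s2.png

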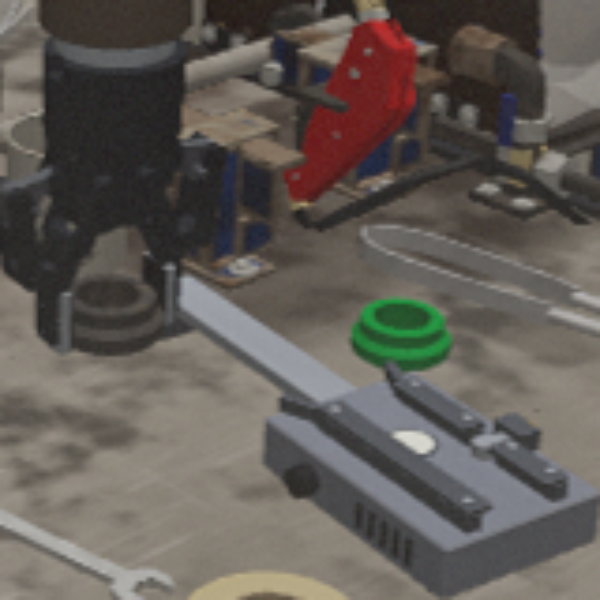

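The bush is held upright at crop (115,315), well clear of the tongue. I lower it.

Request:
{"name": "send_rows", "arguments": {"targets": [{"gripper":1,"x":0,"y":0,"z":2,"ax":0,"ay":0,"az":0},{"gripper":1,"x":0,"y":0,"z":2,"ax":0,"ay":0,"az":0},{"gripper":1,"x":0,"y":0,"z":2,"ax":0,"ay":0,"az":0},{"gripper":1,"x":0,"y":0,"z":0.7,"ax":0,"ay":0,"az":0},{"gripper":1,"x":0,"y":0,"z":0,"ax":0,"ay":0,"az":0}]}}

```text
clock: 6.6
position: [465.8, -184.7, 7.0]
ee_rot: [-0.65, 0.76, 0.001, -0.001]
contact_force: [0.5, 0.1, -1.2]
gripper_width: 58.8
grasp_force: 65.0
```

Request:
{"name": "send_rows", "arguments": {"targets": [{"gripper":1,"x":0,"y":0,"z":0,"ax":0,"ay":0,"az":0},{"gripper":1,"x":0,"y":0,"z":0,"ax":0,"ay":0,"az":0}]}}

```text
clock: 6.77
position: [467.5, -184.9, 9.5]
ee_rot: [-0.65, 0.76, -0.001, 0.001]
contact_force: [0.6, -0.7, -1.3]
gripper_width: 58.5
grasp_force: 65.0
```

Request:
{"name": "send_rows", "arguments": {"targets": [{"gripper":1,"x":0,"y":0,"z":0.5,"ax":0,"ay":0,"az":0},{"gripper":1,"x":0,"y":0,"z":0.5,"ax":0,"ay":0,"az":0},{"gripper":1,"x":0,"y":0,"z":0.2,"ax":0,"ay":0,"az":0},{"gripper":1,"x":0,"y":0,"z":0.1,"ax":0,"ay":0,"az":0},{"gripper":1,"x":0,"y":0,"z":0,"ax":0,"ay":0,"az":0}]}}

```text
clock: 7.18
position: [466.2, -184.7, -4.4]
ee_rot: [-0.65, 0.76, 0.0, -0.0]
contact_force: [0.2, 0.1, -1.4]
gripper_width: 58.9
grasp_force: 65.0
```

Request:
{"name": "send_rows", "arguments": {"targets": [{"gripper":1,"x":0,"y":0,"z":0.1,"ax":0,"ay":0,"az":0},{"gripper":1,"x":0,"y":0,"z":0.1,"ax":0,"ay":0,"az":0},{"gripper":1,"x":0,"y":0,"z":0,"ax":0,"ay":0,"az":0}]}}

```text
clock: 7.43
position: [466.4, -184.7, -4.6]
ee_rot: [-0.65, 0.76, -0.0, -0.0]
contact_force: [-3.7, 2.6, 14.2]
gripper_width: 58.4
grasp_force: 73.3
```

Request:
{"name": "send_rows", "arguments": {"targets": [{"gripper":1,"x":0,"y":0,"z":-0.15,"ax":0,"ay":0,"az":0},{"gripper":-1,"x":0,"y":0,"z":0,"ax":0,"ay":0,"az":0},{"gripper":-1,"x":0,"y":0,"z":0,"ax":0,"ay":0,"az":0},{"gripper":-1,"x":0,"y":0,"z":0,"ax":0,"ay":0,"az":0},{"gripper":-1,"x":0,"y":0,"z":0,"ax":0,"ay":0,"az":0}]}}

```text
clock: 7.85
position: [466.3, -184.7, -5.1]
ee_rot: [-0.65, 0.76, 0.0, -0.0]
contact_force: [-0.1, 0.5, 0.0]
gripper_width: 85.6
grasp_force: 0.0
```

Request:
{"name": "send_rows", "arguments": {"targets": [{"gripper":-1,"x":0,"y":0,"z":0,"ax":0,"ay":0,"az":0},{"gripper":-1,"x":0,"y":0,"z":0,"ax":0,"ay":0,"az":0},{"gripper":-1,"x":0,"y":0,"z":0,"ax":0,"ay":0,"az":0},{"gripper":-1,"x":0,"y":0,"z":0,"ax":0,"ay":0,"az":0}]}}

```text
clock: 8.18
position: [466.2, -184.7, -5.0]
ee_rot: [-0.65, 0.76, 0.0, -0.0]
contact_force: [0.5, -0.5, 0.3]
gripper_width: 85.6
grasp_force: 0.0
```

Request:
{"name": "send_rows", "arguments": {"targets": [{"gripper":-1,"x":0,"y":0,"z":-2,"ax":0,"ay":0,"az":0},{"gripper":-1,"x":0,"y":0,"z":-4,"ax":0,"ay":0,"az":0},{"gripper":-1,"x":0,"y":0,"z":-4,"ax":0,"ay":0,"az":0},{"gripper":-1,"x":0,"y":0,"z":-4,"ax":0,"ay":0,"az":0},{"gripper":-1,"x":0,"y":0,"z":-4,"ax":0,"ay":0,"az":0}]}}

```text
clock: 8.6
position: [465.7, -184.6, 177.0]
ee_rot: [-0.65, 0.76, 0.0, -0.0]
contact_force: [0.8, -0.2, -0.5]
gripper_width: 85.3
grasp_force: 0.0
```

```bash
python3 - <<'E'
from h import *
im,d=arm.get_image("top");P=cloud("top",d)
s=np.zeros(d.shape,bool);s[255:310,350:420]=1;s&=(P[...,2]>10)&(P[...,2]<60)&(d>0)
q=P[s];print(len(q),np.median(q,0) if len(q) else 0)
# refine grasp direction: window centre and nose edge
w=np.array([454.8,358.6]);n=np.array([471.6,267.2]);print(np.degrees(np.arctan2(*(n-w)[::-1])))
go(459.6,341.5,150,-79)
E
```

```text
163 [ 443.4860351  -158.18124949   15.75385317]
-79.58486342777617
clk 8.65 pos [ 470.8 -186.   185.8] psi -98.75 az -19.75 dx,dy,dz cm [-52.    -8.96   3.58]
```

Request:
{"name": "send_rows", "arguments": {"targets": [{"gripper":-1,"x":0,"y":0,"z":0,"ax":0,"ay":0,"az":-6.5},{"gripper":-1,"x":0,"y":0,"z":0,"ax":0,"ay":0,"az":-6.5},{"gripper":-1,"x":0,"y":0,"z":0,"ax":0,"ay":0,"az":-6.5},{"gripper":-1,"x":-2,"y":0,"z":0,"ax":0,"ay":0,"az":0},{"gripper":-1,"x":-4,"y":-0.7,"z":0,"ax":0,"ay":0,"az":0}]}}

```text
clock: 9.07
position: [461.7, -125.8, 174.6]
ee_rot: [0.768, -0.641, -0.0, 0.0]
contact_force: [1.2, 2.1, 0.4]
gripper_width: 85.1
grasp_force: 0.0
```

Request:
{"name": "send_rows", "arguments": {"targets": [{"gripper":-1,"x":-4,"y":-0.7,"z":0,"ax":0,"ay":0,"az":0},{"gripper":-1,"x":-4,"y":-0.7,"z":0,"ax":0,"ay":0,"az":0},{"gripper":-1,"x":-4,"y":-0.7,"z":0,"ax":0,"ay":0,"az":0},{"gripper":-1,"x":-4,"y":-0.7,"z":0,"ax":0,"ay":0,"az":0},{"gripper":-1,"x":-4,"y":-0.7,"z":0,"ax":0,"ay":0,"az":0}]}}

```text
clock: 9.48
position: [459.0, 80.4, 175.0]
ee_rot: [0.769, -0.639, 0.0, -0.0]
contact_force: [1.0, -0.4, -0.1]
gripper_width: 85.6
grasp_force: 0.0
```

Request:
{"name": "send_rows", "arguments": {"targets": [{"gripper":-1,"x":-4,"y":-0.7,"z":0,"ax":0,"ay":0,"az":0},{"gripper":-1,"x":-4,"y":-0.7,"z":0,"ax":0,"ay":0,"az":0},{"gripper":-1,"x":-4,"y":-0.7,"z":0,"ax":0,"ay":0,"az":0},{"gripper":-1,"x":-4,"y":-0.7,"z":0,"ax":0,"ay":0,"az":0},{"gripper":-1,"x":-4,"y":-0.7,"z":0,"ax":0,"ay":0,"az":0}]}}

```text
clock: 9.9
position: [456.6, 283.6, 174.8]
ee_rot: [0.77, -0.639, -0.0, 0.0]
contact_force: [-0.2, 0.4, -0.3]
gripper_width: 85.1
grasp_force: 0.0
```

Request:
{"name": "send_rows", "arguments": {"targets": [{"gripper":-1,"x":-3,"y":-0.7,"z":0,"ax":0,"ay":0,"az":0},{"gripper":-1,"x":0,"y":0,"z":0,"ax":0,"ay":0,"az":0},{"gripper":-1,"x":0,"y":0,"z":0,"ax":0,"ay":0,"az":0}]}}

```text
clock: 10.15
position: [458.1, 313.9, 174.1]
ee_rot: [0.77, -0.638, -0.0, 0.001]
contact_force: [-0.1, -0.6, -0.3]
gripper_width: 85.7
grasp_force: 0.0
```

```bash
python3 - <<'E'
from h import *
im,d=arm.get_image("top");P=cloud("top",d)
s=np.zeros(d.shape,bool);s[255:310,350:420]=1;s&=(P[...,2]>10)&(P[...,2]<60)&(d>0)
q=P[s];print("bush",len(q),np.median(q,0),q[:,2].max(),q.min(0),q.max(0))
go(458.7,341.7,13,-79.3)
E
```

```text
bush 579 [ 477.18520101 -193.86872463   21.14244214] 55.57267712911539 [ 382.02889398 -297.34117368   10.02766722] [548.00360052 -89.81183046  55.57267713]
clk 10.2 pos [458.  312.6 174.2] psi -79.34 az -0.04 dx,dy,dz cm [-2.85 -0.6  16.12]
```

Request:
{"name": "send_rows", "arguments": {"targets": [{"gripper":-1,"x":-2.85,"y":-0.6,"z":1,"ax":0,"ay":0,"az":0},{"gripper":-1,"x":0,"y":0,"z":3.5,"ax":0,"ay":0,"az":0},{"gripper":-1,"x":0,"y":0,"z":3.5,"ax":0,"ay":0,"az":0},{"gripper":-1,"x":0,"y":0,"z":0,"ax":0,"ay":0,"az":0},{"gripper":-1,"x":0,"y":0,"z":0,"ax":0,"ay":0,"az":0}]}}

```text
clock: 10.62
position: [458.8, 339.3, 93.9]
ee_rot: [0.769, -0.639, 0.0, 0.002]
contact_force: [0.4, 0.9, 0.7]
gripper_width: 85.3
grasp_force: 0.0
```

```bash
python3 - <<'E'
from h import *
go(458.7,341.7,13,-79.3)
E
```

```text
clk 10.6167 pos [458.8 339.3  93.9] psi -79.45 az -0.15 dx,dy,dz cm [-0.23 -0.04  8.09]
```

Request:
{"name": "send_rows", "arguments": {"targets": [{"gripper":-1,"x":-0.2,"y":0,"z":2.5,"ax":0,"ay":0,"az":0},{"gripper":-1,"x":0,"y":0,"z":2.5,"ax":0,"ay":0,"az":0},{"gripper":-1,"x":0,"y":0,"z":2.0,"ax":0,"ay":0,"az":0},{"gripper":-1,"x":0,"y":0,"z":1.1,"ax":0,"ay":0,"az":0},{"gripper":-1,"x":0,"y":0,"z":0,"ax":0,"ay":0,"az":0}]}}

```text
clock: 11.03
position: [459.0, 342.7, 13.8]
ee_rot: [0.769, -0.639, 0.0, 0.001]
contact_force: [-0.1, -0.1, -0.1]
gripper_width: 85.2
grasp_force: 0.0
```

Request:
{"name": "send_rows", "arguments": {"targets": [{"gripper":-1,"x":0,"y":0,"z":0,"ax":0,"ay":0,"az":0},{"gripper":-1,"x":0,"y":0,"z":0,"ax":0,"ay":0,"az":0}]}}

```text
clock: 11.2
position: [460.1, 344.5, 16.2]
ee_rot: [0.77, -0.639, 0.0, -0.002]
contact_force: [0.5, 0.4, 0.3]
gripper_width: 85.4
grasp_force: 0.0
```

Request:
{"name": "send_rows", "arguments": {"targets": [{"gripper":1,"x":0,"y":0,"z":0.1,"ax":0,"ay":0,"az":0},{"gripper":1,"x":0,"y":0,"z":0,"ax":0,"ay":0,"az":0},{"gripper":1,"x":0,"y":0,"z":0,"ax":0,"ay":0,"az":0},{"gripper":1,"x":0,"y":0,"z":0,"ax":0,"ay":0,"az":0},{"gripper":1,"x":0,"y":0,"z":0,"ax":0,"ay":0,"az":0}]}}

```text
clock: 11.62
position: [459.3, 344.0, 14.1]
ee_rot: [0.77, -0.638, 0.0, -0.001]
contact_force: [-1.1, -0.2, 5.3]
gripper_width: 44.8
grasp_force: 61.4
```

Request:
{"name": "send_rows", "arguments": {"targets": [{"gripper":1,"x":0,"y":0,"z":0,"ax":0,"ay":0,"az":0},{"gripper":1,"x":0,"y":0,"z":0,"ax":0,"ay":0,"az":0},{"gripper":1,"x":0,"y":0,"z":0,"ax":0,"ay":0,"az":0}]}}

```text
clock: 11.87
position: [459.3, 344.0, 14.1]
ee_rot: [0.77, -0.638, 0.0, -0.001]
contact_force: [-1.5, -1.3, 6.3]
gripper_width: 44.6
grasp_force: 61.5
```

Request:
{"name": "send_rows", "arguments": {"targets": [{"gripper":1,"x":0.5,"y":0,"z":-0.1,"ax":0,"ay":0,"az":0},{"gripper":1,"x":1.5,"y":0,"z":-0.1,"ax":0,"ay":0,"az":0},{"gripper":1,"x":2,"y":0,"z":0,"ax":0,"ay":0,"az":0},{"gripper":1,"x":2,"y":0,"z":0,"ax":0,"ay":0,"az":0},{"gripper":1,"x":1.5,"y":0,"z":0,"ax":0,"ay":0,"az":0}]}}

```text
clock: 12.28
position: [471.9, 266.9, 14.3]
ee_rot: [0.769, -0.639, -0.0, 0.001]
contact_force: [0.8, 0.0, -2.1]
gripper_width: 44.8
grasp_force: 61.4
```

Request:
{"name": "send_rows", "arguments": {"targets": [{"gripper":1,"x":0,"y":0,"z":0,"ax":0,"ay":0,"az":0},{"gripper":1,"x":0,"y":0,"z":0,"ax":0,"ay":0,"az":0}]}}

```text
clock: 12.45
position: [472.7, 268.3, 14.8]
ee_rot: [0.769, -0.639, -0.0, 0.0]
contact_force: [-0.3, 0.2, -1.4]
gripper_width: 44.7
grasp_force: 61.4
```

```bash
python3 - <<'E'
from h import *
s=arm.read_state();print(s["position"],s["contact_force"],s["gripper_width"])
im,d=arm.get_image("scene");cv2.imwrite("pics/s3.png",cv2.resize(im[130:280,150:350,::-1],(800,600)))
E
```

```text
[472.74980401 268.26443052  14.80103573] [-0.26761337  0.24436017 -1.42050795] 44.69042312751006
```

View pics/s3.png

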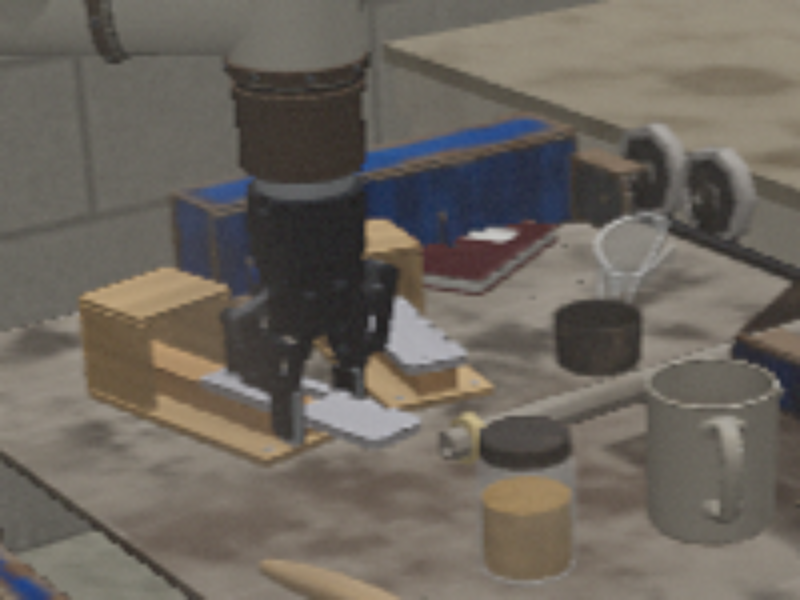

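Scene crop: the slide (at 310,405) is held level and drawn clear of the hood. The blank stays in its holder behind. I lift, turn and carry.

Request:
{"name": "send_rows", "arguments": {"targets": [{"gripper":1,"x":0,"y":0,"z":-1.5,"ax":0,"ay":0,"az":0},{"gripper":1,"x":0,"y":0,"z":-3,"ax":0,"ay":0,"az":0},{"gripper":1,"x":0,"y":0,"z":-3.5,"ax":0,"ay":0,"az":0},{"gripper":1,"x":0,"y":0,"z":-3.5,"ax":0,"ay":0,"az":0},{"gripper":1,"x":0,"y":0,"z":-2,"ax":0,"ay":0,"az":0}]}}

```text
clock: 12.92
position: [474.0, 271.6, 154.2]
ee_rot: [0.77, -0.638, 0.001, -0.003]
contact_force: [0.8, 0.6, -1.6]
gripper_width: 44.7
grasp_force: 61.9
```

Request:
{"name": "send_rows", "arguments": {"targets": [{"gripper":1,"x":0,"y":0,"z":0,"ax":0,"ay":0,"az":4},{"gripper":1,"x":0,"y":0,"z":0,"ax":0,"ay":0,"az":5},{"gripper":1,"x":0,"y":0,"z":0,"ax":0,"ay":0,"az":5},{"gripper":1,"x":0,"y":0,"z":0,"ax":0,"ay":0,"az":5.6},{"gripper":1,"x":0,"y":0,"z":0,"ax":0,"ay":0,"az":0}]}}

```text
clock: 13.33
position: [472.4, 270.4, 150.0]
ee_rot: [-0.649, 0.761, 0.0, 0.0]
contact_force: [-0.2, -0.2, -2.1]
gripper_width: 45.0
grasp_force: 61.8
```

```bash
python3 - <<'E'
from h import *
s=arm.read_state();print(s["gripper_width"],s["contact_force"],s["wrist_torque"])
go(581,-189.3,140,-98.95)
E
```

```text
44.9637821312523 [-0.17379868 -0.18684086 -2.11197602] [-0.06167982 -0.0093693   0.01971831]
clk 13.3333 pos [472.4 270.4 150. ] psi -99.03 az -0.08 dx,dy,dz cm [ 43.72 -17.88   1.  ]
```

Request:
{"name": "send_rows", "arguments": {"targets": [{"gripper":1,"x":2,"y":-0.8,"z":0,"ax":0,"ay":0,"az":0},{"gripper":1,"x":3.2,"y":-1.3,"z":0,"ax":0,"ay":0,"az":0},{"gripper":1,"x":3.2,"y":-1.3,"z":0,"ax":0,"ay":0,"az":0},{"gripper":1,"x":3.2,"y":-1.3,"z":0,"ax":0,"ay":0,"az":0},{"gripper":1,"x":3.2,"y":-1.3,"z":0,"ax":0,"ay":0,"az":0}]}}

```text
clock: 13.75
position: [509.0, 113.4, 150.0]
ee_rot: [-0.651, 0.759, 0.0, 0.0]
contact_force: [0.6, -0.3, -2.2]
gripper_width: 44.4
grasp_force: 61.8
```

Request:
{"name": "send_rows", "arguments": {"targets": [{"gripper":1,"x":3.2,"y":-1.3,"z":0,"ax":0,"ay":0,"az":0},{"gripper":1,"x":3.2,"y":-1.3,"z":0,"ax":0,"ay":0,"az":0},{"gripper":1,"x":3.2,"y":-1.3,"z":0,"ax":0,"ay":0,"az":0},{"gripper":1,"x":3.2,"y":-1.3,"z":0,"ax":0,"ay":0,"az":0},{"gripper":1,"x":3.2,"y":-1.3,"z":0,"ax":0,"ay":0,"az":0}]}}

```text
clock: 14.17
position: [548.4, -55.2, 150.0]
ee_rot: [-0.651, 0.759, 0.0, 0.0]
contact_force: [0.6, 0.2, -2.8]
gripper_width: 44.6
grasp_force: 61.8
```

Request:
{"name": "send_rows", "arguments": {"targets": [{"gripper":1,"x":3.2,"y":-1.3,"z":0,"ax":0,"ay":0,"az":0},{"gripper":1,"x":3.2,"y":-1.3,"z":0,"ax":0,"ay":0,"az":0},{"gripper":1,"x":3.2,"y":-1.4,"z":0,"ax":0,"ay":0,"az":0},{"gripper":1,"x":2.5,"y":-1,"z":0,"ax":0,"ay":0,"az":0},{"gripper":1,"x":0.8,"y":-0.4,"z":0,"ax":0,"ay":0,"az":0}]}}

```text
clock: 14.58
position: [581.9, -193.0, 149.5]
ee_rot: [-0.649, 0.76, -0.0, -0.0]
contact_force: [1.0, 0.5, -1.9]
gripper_width: 44.6
grasp_force: 61.8
```

Request:
{"name": "send_rows", "arguments": {"targets": [{"gripper":1,"x":0,"y":0,"z":0,"ax":0,"ay":0,"az":0},{"gripper":1,"x":0,"y":0,"z":0,"ax":0,"ay":0,"az":0},{"gripper":1,"x":0,"y":0,"z":0,"ax":0,"ay":0,"az":0}]}}

```text
clock: 14.83
position: [581.0, -188.7, 149.8]
ee_rot: [-0.65, 0.76, 0.0, -0.0]
contact_force: [-0.2, 0.3, -2.3]
gripper_width: 44.8
grasp_force: 61.8
```

```bash
python3 - <<'E'
from h import *
s=arm.read_state();print(s["gripper_width"],s["joint_vel"].round(3))
go(581,-189.3,40,-98.95)
d=np.zeros(1)
im,d=arm.get_image("top");P=cloud("top",d)
# tongue/slide geometry check
s=(P[...,2]>150)&(P[...,2]<178)&(d>0);s[:, :330]=0;s[:,460:]=0
q=P[s];print(len(q),cv2.minAreaRect(q[:,:2].astype(np.float32)) if len(q)>5 else 0)
cv2.imwrite("pics/t4.png",cv2.resize(im[200:300,330:480,::-1],(750,500)))
E
```

```text
44.842397424215996 [ 0.011 -0.008 -0.004  0.002 -0.002 -0.004]
clk 14.8333 pos [ 581.  -188.7  149.8] psi -98.88 az 0.07 dx,dy,dz cm [ 6.000e-02 -1.000e-02  1.098e+01]
666 ((581.745849609375, -142.4811248779297), (1116.3427734375, 242.70748901367188), 0.9523109793663025)
```

View pics/t4.png

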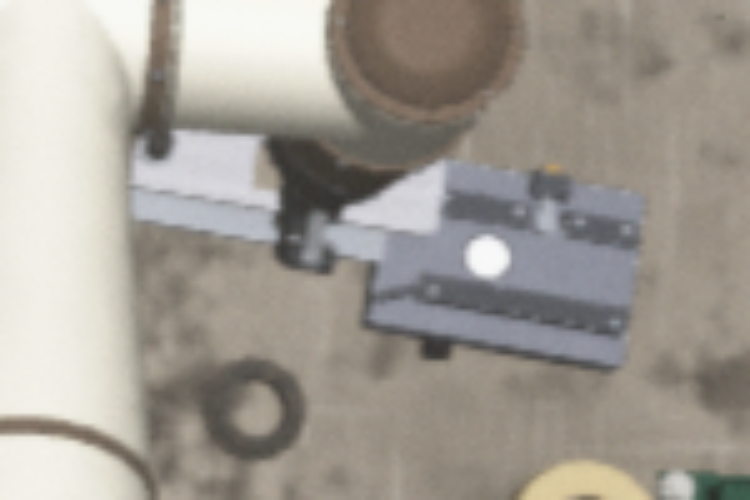

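The crop shows the slide aligned with the tongue, knob rear at (158,140) and nose at (440,200). The bush lies flat on the bench at (253,410). I lower the slide.

Request:
{"name": "send_rows", "arguments": {"targets": [{"gripper":1,"x":0,"y":0,"z":2,"ax":0,"ay":0,"az":0},{"gripper":1,"x":0,"y":0,"z":3,"ax":0,"ay":0,"az":0},{"gripper":1,"x":0,"y":0,"z":3,"ax":0,"ay":0,"az":0},{"gripper":1,"x":0,"y":0,"z":2.5,"ax":0,"ay":0,"az":0},{"gripper":1,"x":0,"y":0,"z":1,"ax":0,"ay":0,"az":0}]}}

```text
clock: 15.3
position: [578.7, -188.1, 31.6]
ee_rot: [-0.65, 0.76, 0.003, -0.002]
contact_force: [-0.2, -0.4, -3.0]
gripper_width: 44.6
grasp_force: 61.8
```

Request:
{"name": "send_rows", "arguments": {"targets": [{"gripper":1,"x":0,"y":0,"z":0.5,"ax":0,"ay":0,"az":0},{"gripper":1,"x":0,"y":0,"z":0,"ax":0,"ay":0,"az":0},{"gripper":1,"x":0,"y":0,"z":0,"ax":0,"ay":0,"az":0},{"gripper":1,"x":0,"y":0,"z":0,"ax":0,"ay":0,"az":0}]}}

```text
clock: 15.63
position: [582.7, -189.8, 32.0]
ee_rot: [-0.65, 0.76, -0.001, 0.001]
contact_force: [-0.2, 0.1, -1.9]
gripper_width: 44.5
grasp_force: 61.8
```

```bash
python3 - <<'E'
from h import *
go(581,-189.3,20,-98.95)
E
```

```text
clk 15.6333 pos [ 582.7 -189.8   32. ] psi -98.94 az 0.01 dx,dy,dz cm [-0.02  0.18  1.2 ]
```

Request:
{"name": "send_rows", "arguments": {"targets": [{"gripper":1,"x":0,"y":0.15,"z":0.4,"ax":0,"ay":0,"az":0},{"gripper":1,"x":0,"y":0,"z":0.4,"ax":0,"ay":0,"az":0},{"gripper":1,"x":0,"y":0,"z":0.2,"ax":0,"ay":0,"az":0},{"gripper":1,"x":0,"y":0,"z":0,"ax":0,"ay":0,"az":0},{"gripper":1,"x":0,"y":0,"z":0,"ax":0,"ay":0,"az":0}]}}

```text
clock: 16.05
position: [579.6, -189.7, 19.9]
ee_rot: [-0.649, 0.76, 0.0, -0.0]
contact_force: [0.5, 0.2, -1.6]
gripper_width: 44.4
grasp_force: 61.9
```

Request:
{"name": "send_rows", "arguments": {"targets": [{"gripper":1,"x":0,"y":0,"z":0.1,"ax":0,"ay":0,"az":0},{"gripper":1,"x":0,"y":0,"z":0.1,"ax":0,"ay":0,"az":0},{"gripper":1,"x":0,"y":0,"z":0,"ax":0,"ay":0,"az":0},{"gripper":1,"x":0,"y":0,"z":0,"ax":0,"ay":0,"az":0}]}}

```text
clock: 16.38
position: [580.3, -189.8, 19.1]
ee_rot: [-0.65, 0.76, -0.001, 0.0]
contact_force: [-1.8, 1.4, 5.1]
gripper_width: 44.9
grasp_force: 62.6
```

Request:
{"name": "send_rows", "arguments": {"targets": [{"gripper":-1,"x":0,"y":0,"z":0,"ax":0,"ay":0,"az":0},{"gripper":-1,"x":0,"y":0,"z":0,"ax":0,"ay":0,"az":0},{"gripper":-1,"x":0,"y":0,"z":0,"ax":0,"ay":0,"az":0},{"gripper":-1,"x":0,"y":0,"z":0,"ax":0,"ay":0,"az":0},{"gripper":-1,"x":0,"y":0,"z":0,"ax":0,"ay":0,"az":0}]}}

```text
clock: 16.8
position: [579.7, -189.6, 17.8]
ee_rot: [-0.649, 0.76, 0.0, -0.0]
contact_force: [-0.1, 0.2, -0.5]
gripper_width: 85.4
grasp_force: 0.0
```

Request:
{"name": "send_rows", "arguments": {"targets": [{"gripper":-1,"x":0,"y":0,"z":-1.5,"ax":0,"ay":0,"az":0},{"gripper":-1,"x":0,"y":0,"z":-3,"ax":0,"ay":0,"az":0},{"gripper":-1,"x":0,"y":0,"z":-3.5,"ax":0,"ay":0,"az":0},{"gripper":-1,"x":0,"y":0,"z":-3,"ax":0,"ay":0,"az":0},{"gripper":-1,"x":-3,"y":0,"z":0,"ax":0,"ay":0,"az":0}]}}

```text
clock: 17.22
position: [588.1, -163.5, 135.3]
ee_rot: [-0.648, 0.761, -0.005, 0.004]
contact_force: [1.7, 0.1, 0.8]
gripper_width: 85.3
grasp_force: 0.0
```

Request:
{"name": "send_rows", "arguments": {"targets": [{"gripper":-1,"x":-4,"y":0,"z":0,"ax":0,"ay":0,"az":0},{"gripper":-1,"x":-4,"y":0,"z":0,"ax":0,"ay":0,"az":0},{"gripper":-1,"x":-4,"y":0,"z":0,"ax":0,"ay":0,"az":0},{"gripper":-1,"x":-4,"y":0,"z":0,"ax":0,"ay":0,"az":0},{"gripper":-1,"x":-4,"y":0,"z":0,"ax":0,"ay":0,"az":0}]}}

```text
clock: 17.63
position: [615.6, 39.4, 128.1]
ee_rot: [-0.649, 0.76, -0.0, 0.0]
contact_force: [0.9, 0.1, 0.0]
gripper_width: 85.5
grasp_force: 0.0
```

Request:
{"name": "send_rows", "arguments": {"targets": [{"gripper":-1,"x":0,"y":0,"z":0,"ax":0,"ay":0,"az":0},{"gripper":-1,"x":0,"y":0,"z":0,"ax":0,"ay":0,"az":0}]}}

```text
clock: 17.8
position: [615.8, 40.0, 127.7]
ee_rot: [-0.651, 0.759, 0.0, -0.0]
contact_force: [0.3, -0.1, -0.5]
gripper_width: 85.5
grasp_force: 0.0
```

```bash
python3 - <<'E'
from h import *
im,d=arm.get_image("top");P=cloud("top",d)
cv2.imwrite("pics/t5.png",cv2.resize(im[200:300,330:480,::-1],(750,500)))
X=np.array([np.cos(np.radians(-98.95)),np.sin(np.radians(-98.95))]);Y=np.array([-X[1],X[0]])
p=P[...,:2]-np.array([560.6,-318.7]);vx=p@X;vy=p@Y
s=(P[...,2]>38)&(P[...,2]<48)&(vx>-240)&(vx<-45)&(abs(vy)<40)&(d>0);q=np.stack([vx[s],vy[s]],-1).astype(np.float32)
print(len(q),"plate",cv2.minAreaRect(q),q.min(0),q.max(0))
s=(P[...,2]>58)&(P[...,2]<80)&(vx>-240)&(vx<-150)&(abs(vy)<30)&(d>0);q=np.stack([vx[s],vy[s]],-1)
print("knob",s.sum(),q.mean(0),P[s].mean(0) if s.any() else 0)
go(0,0,0,-98.95)
E
```

```text
704 plate ((-139.65606689453125, 0.6712913513183594), (187.83975219726562, 76.89625549316406), 0.003714588936418295) [-233.57646   -37.771675] [-45.73407  39.12445]
knob 20 [-213.35423551   -2.05126334] [ 591.76576044 -107.62434326   67.19314426]
clk 17.85 pos [615.5  38.5 127.7] psi -98.89 az 0.06 dx,dy,dz cm [13.38 60.2  12.77]
```

View pics/t5.png

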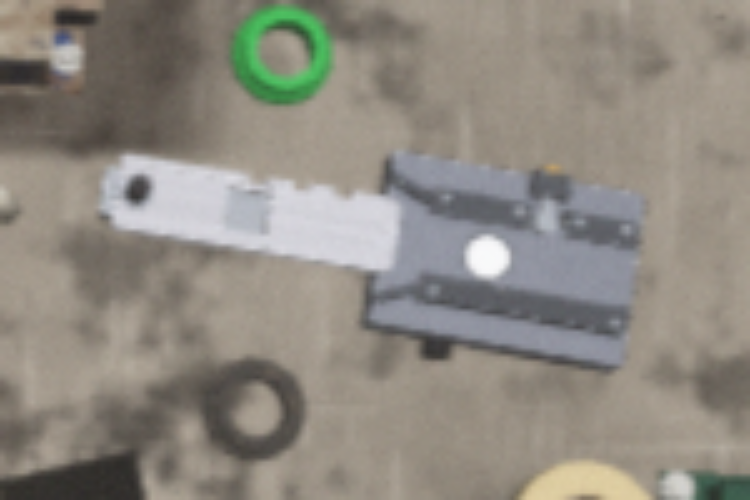

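The crop shows the slide lying on the tongue with its nose in the mouth, knob at (138,188) and window at (248,208). The bush is upright at (253,410). Next I fit the centre lines of the rails and the slide.

```bash
python3 - <<'E'
from h import *
ims=[arm.get_image("top")[0] for _ in range(3)];im=np.mean(ims,0).astype(np.float32)
a=np.radians(-98.95);X=np.array([np.cos(a),np.sin(a)]);Y=np.array([-X[1],X[0]]);O=np.array([560.6,-318.7])
m=arm.camera_model("top");Mi=np.linalg.inv(m["cam_to_world"])
def rectify(z,x0,x1,y0,y1,s=0.5):
    xs=np.arange(x0,x1,s);ys=np.arange(y0,y1,s);gx,gy=np.meshgrid(xs,ys)
    W=O+gx[...,None]*X+gy[...,None]*Y;W=np.concatenate([W,np.full(gx.shape+(1,),z),np.ones(gx.shape+(1,))],-1)
    c=W@Mi.T;u=m["fx"]*c[...,0]/c[...,2]+m["cx"];v=m["fy"]*c[...,1]/c[...,2]+m["cy"]
    return xs,ys,cv2.remap(im,u.astype(np.float32),v.astype(np.float32),cv2.INTER_LINEAR).mean(-1)
def edge(xs,ys,g,sign,lo,hi,ranges):   # strongest signed gradient along y in lo..hi
    G=cv2.GaussianBlur(g,(0,0),3);D=np.gradient(G,axis=0)*sign;r=(ys>lo)&(ys<hi)
    k=np.zeros(len(xs),bool)
    for p,q in ranges:k|=(xs>p)&(xs<q)
    e=ys[r][D[r].argmax(0)][k];x=xs[k]
    for _ in range(3):
        f=np.polyfit(x,e,1);g_=abs(e-np.polyval(f,x))<1.5;x,e=(x[g_],e[g_]) if g_.sum()>20 else (x,e)
    return f.round(4),len(x)
xs,ys,g=rectify(48.5,-45,90,-45,45)
print("right lip inner",edge(xs,ys,g,1,-26,-12,[(-30,80)]))
print("left lip inner",edge(xs,ys,g,-1,12,26,[(-30,10),(55,80)]))
print("right rail outer",edge(xs,ys,g,-1,-42,-26,[(-30,80)]))
print("left rail outer",edge(xs,ys,g,1,26,42,[(-30,10),(55,80)]))
xs,ys,g=rectify(43,-225,-50,-40,40)
print("plate right",edge(xs,ys,g,1,-35,-15,[(-200,-70)]))
print("plate left",edge(xs,ys,g,-1,15,35,[(-200,-145)]))
xs,ys,g=rectify(35,-30,30,-30,30)
w=g>200;print("port",(w*xs).sum()/w.sum(),(w*ys[:,None]).sum()/w.sum())
xs,ys,g=rectify(69,-235,-195,-15,15)
w=g<75;print("knob",w.sum(),(w*xs).sum()/w.sum(),(w*ys[:,None]).sum()/w.sum())
xs,ys,g=rectify(43,-90,-25,-12,12);pr=cv2.GaussianBlur(g,(0,0),2).mean(0);print("nose x",xs[np.gradient(pr).argmin()])
E
```

```text
right lip inner (array([ 5.30000e-03, -1.90275e+01]), 130)
left lip inner (array([-1.30000e-03,  1.65232e+01]), 121)
right rail outer (array([-1.40000e-03, -3.74336e+01]), 219)
left rail outer (array([-1.0000e-03,  3.3815e+01]), 106)
plate right (array([ 1.81000e-02, -2.03602e+01]), 259)
plate left (array([-3.00000e-03,  2.17758e+01]), 101)
port 0.31772151898734174 -0.22227848101265824
knob 258 -215.81976744186048 -5.346899224806202
nose x -56.0
```

```bash
python3 - <<'E'
from h import *
go(592.9,-107.1,48,-98.95)
E
```

```text
clk 18.0 pos [615.4  36.4 127.9] psi -99.08 az -0.13 dx,dy,dz cm [ 1.453e+01 -1.000e-02  7.990e+00]
```

Request:
{"name": "send_rows", "arguments": {"targets": [{"gripper":-1,"x":3.5,"y":0,"z":0,"ax":0,"ay":0,"az":0},{"gripper":-1,"x":4,"y":0,"z":0,"ax":0,"ay":0,"az":0},{"gripper":-1,"x":4,"y":0,"z":0,"ax":0,"ay":0,"az":0},{"gripper":-1,"x":3,"y":0,"z":0,"ax":0,"ay":0,"az":0},{"gripper":-1,"x":0,"y":0,"z":0,"ax":0,"ay":0,"az":0}]}}

```text
clock: 18.42
position: [591.0, -111.6, 128.0]
ee_rot: [-0.647, 0.763, 0.0, -0.001]
contact_force: [0.6, 0.6, 0.6]
gripper_width: 85.5
grasp_force: 0.0
```

Request:
{"name": "send_rows", "arguments": {"targets": [{"gripper":-1,"x":0,"y":0,"z":1.5,"ax":0,"ay":0,"az":0},{"gripper":-1,"x":0,"y":0,"z":1.5,"ax":0,"ay":0,"az":0},{"gripper":-1,"x":0,"y":0,"z":0,"ax":0,"ay":0,"az":0},{"gripper":-1,"x":0,"y":0,"z":0,"ax":0,"ay":0,"az":0}]}}

```text
clock: 18.75
position: [592.3, -106.5, 97.6]
ee_rot: [-0.649, 0.761, 0.0, -0.001]
contact_force: [-0.3, 0.5, 0.0]
gripper_width: 85.5
grasp_force: 0.0
```

```bash
python3 - <<'E'
from h import *
go(592.9,-107.1,48,-98.95)
E
```

```text
clk 18.75 pos [ 592.3 -106.5   97.6] psi -99.06 az -0.11 dx,dy,dz cm [ 0.05 -0.07  4.96]
```

Request:
{"name": "send_rows", "arguments": {"targets": [{"gripper":-1,"x":0,"y":0,"z":1.5,"ax":0,"ay":0,"az":0},{"gripper":-1,"x":0,"y":0,"z":1.5,"ax":0,"ay":0,"az":0},{"gripper":-1,"x":0,"y":0,"z":1.2,"ax":0,"ay":0,"az":0},{"gripper":-1,"x":0,"y":0,"z":0.6,"ax":0,"ay":0,"az":0},{"gripper":-1,"x":0,"y":0,"z":0,"ax":0,"ay":0,"az":0}]}}

```text
clock: 19.17
position: [592.6, -105.7, 49.5]
ee_rot: [-0.649, 0.76, 0.0, -0.001]
contact_force: [0.7, -0.1, 0.2]
gripper_width: 85.3
grasp_force: 0.0
```

Request:
{"name": "send_rows", "arguments": {"targets": [{"gripper":1,"x":0,"y":0,"z":0,"ax":0,"ay":0,"az":0},{"gripper":1,"x":0,"y":0,"z":0,"ax":0,"ay":0,"az":0},{"gripper":1,"x":0,"y":0,"z":0,"ax":0,"ay":0,"az":0},{"gripper":1,"x":0,"y":0,"z":0,"ax":0,"ay":0,"az":0},{"gripper":1,"x":0,"y":0,"z":0,"ax":0,"ay":0,"az":0}]}}

```text
clock: 19.58
position: [593.3, -105.6, 50.7]
ee_rot: [-0.65, 0.76, -0.0, 0.0]
contact_force: [0.1, -0.2, 0.3]
gripper_width: 25.5
grasp_force: 0.0
```

Request:
{"name": "send_rows", "arguments": {"targets": [{"gripper":1,"x":0,"y":0,"z":0,"ax":0,"ay":0,"az":0},{"gripper":1,"x":0,"y":0,"z":0,"ax":0,"ay":0,"az":0},{"gripper":1,"x":0,"y":0,"z":0,"ax":0,"ay":0,"az":0}]}}

```text
clock: 19.83
position: [593.3, -105.6, 50.6]
ee_rot: [-0.65, 0.76, -0.0, 0.0]
contact_force: [-0.9, 0.8, 2.4]
gripper_width: 11.5
grasp_force: 58.5
```

```bash
python3 - <<'E'
from h import *
go(592.9,-107.1,48,-98.95)
im,d=arm.get_image("scene");cv2.imwrite("pics/s6.png",cv2.resize(im[190:350,310:470,::-1],(600,600)))
E
```

```text
clk 19.8333 pos [ 593.3 -105.6   50.6] psi -98.98 az -0.03 dx,dy,dz cm [0.15 0.02 0.26]
```

View pics/s6.png

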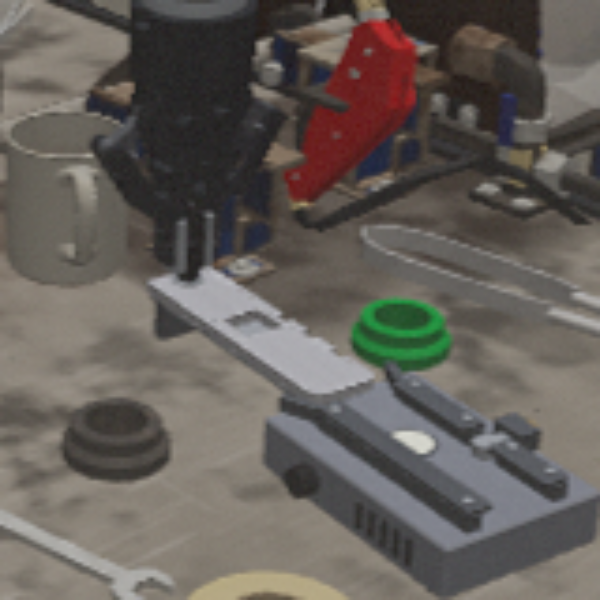

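Scene crop: the fingers hold the knob at (190,270) and the slide lies flat with its nose at the mouth, (345,385). I start sliding.

Request:
{"name": "send_rows", "arguments": {"targets": [{"gripper":1,"x":0.5,"y":0,"z":0,"ax":0,"ay":0,"az":0},{"gripper":1,"x":0.8,"y":0,"z":0,"ax":0,"ay":0,"az":0},{"gripper":1,"x":0.8,"y":0,"z":0,"ax":0,"ay":0,"az":0},{"gripper":1,"x":0.5,"y":0,"z":0,"ax":0,"ay":0,"az":0},{"gripper":1,"x":0,"y":0,"z":0,"ax":0,"ay":0,"az":0}]}}

```text
clock: 20.3
position: [589.2, -133.2, 50.6]
ee_rot: [-0.649, 0.761, -0.001, 0.0]
contact_force: [0.7, -2.8, 4.6]
gripper_width: 11.1
grasp_force: 59.0
```

Request:
{"name": "send_rows", "arguments": {"targets": [{"gripper":1,"x":0.5,"y":0,"z":0,"ax":0,"ay":0,"az":0},{"gripper":1,"x":0.8,"y":0,"z":0,"ax":0,"ay":0,"az":0},{"gripper":1,"x":0.8,"y":0,"z":0,"ax":0,"ay":0,"az":0},{"gripper":1,"x":0.5,"y":0,"z":0,"ax":0,"ay":0,"az":0},{"gripper":1,"x":0,"y":0,"z":0,"ax":0,"ay":0,"az":0}]}}

```text
clock: 20.72
position: [585.1, -158.8, 50.6]
ee_rot: [-0.649, 0.761, -0.001, 0.0]
contact_force: [0.3, -2.2, 4.6]
gripper_width: 11.7
grasp_force: 59.0
```

Request:
{"name": "send_rows", "arguments": {"targets": [{"gripper":1,"x":0.5,"y":0,"z":0,"ax":0,"ay":0,"az":0},{"gripper":1,"x":0.8,"y":0,"z":0,"ax":0,"ay":0,"az":0},{"gripper":1,"x":0.8,"y":0,"z":0,"ax":0,"ay":0,"az":0},{"gripper":1,"x":0.5,"y":0,"z":0,"ax":0,"ay":0,"az":0},{"gripper":1,"x":0,"y":0,"z":0,"ax":0,"ay":0,"az":0}]}}

```text
clock: 21.13
position: [581.0, -184.5, 50.6]
ee_rot: [-0.649, 0.761, -0.001, 0.0]
contact_force: [-0.5, -1.9, 4.6]
gripper_width: 11.3
grasp_force: 59.0
```

Request:
{"name": "send_rows", "arguments": {"targets": [{"gripper":1,"x":0.5,"y":0,"z":0,"ax":0,"ay":0,"az":0},{"gripper":1,"x":0.5,"y":0,"z":0,"ax":0,"ay":0,"az":0},{"gripper":1,"x":0.5,"y":0,"z":0,"ax":0,"ay":0,"az":0},{"gripper":1,"x":0,"y":0,"z":0,"ax":0,"ay":0,"az":0}]}}

```text
clock: 21.47
position: [578.8, -198.2, 50.6]
ee_rot: [-0.649, 0.761, -0.0, 0.001]
contact_force: [-0.4, 2.1, 6.2]
gripper_width: 11.4
grasp_force: 59.0
```

Request:
{"name": "send_rows", "arguments": {"targets": [{"gripper":1,"x":0.5,"y":0,"z":0,"ax":0,"ay":0,"az":0},{"gripper":1,"x":0.5,"y":0,"z":0,"ax":0,"ay":0,"az":0},{"gripper":1,"x":0.5,"y":0,"z":0,"ax":0,"ay":0,"az":0},{"gripper":1,"x":0,"y":0,"z":0,"ax":0,"ay":0,"az":0}]}}

```text
clock: 21.8
position: [576.4, -213.0, 50.6]
ee_rot: [-0.649, 0.761, -0.0, 0.0]
contact_force: [-0.4, 2.4, 5.0]
gripper_width: 11.3
grasp_force: 59.1
```

Request:
{"name": "send_rows", "arguments": {"targets": [{"gripper":1,"x":0.4,"y":0,"z":0,"ax":0,"ay":0,"az":0},{"gripper":1,"x":0.4,"y":0,"z":0,"ax":0,"ay":0,"az":0},{"gripper":1,"x":0,"y":0,"z":0,"ax":0,"ay":0,"az":0}]}}

```text
clock: 22.05
position: [574.9, -221.0, 50.6]
ee_rot: [-0.649, 0.761, -0.0, 0.0]
contact_force: [-0.1, 1.9, 6.6]
gripper_width: 11.5
grasp_force: 59.1
```

```bash
cat > v.py <<'E'
from h import *
a=np.radians(-98.95);X=np.array([np.cos(a),np.sin(a)]);Y=np.array([-X[1],X[0]]);O=np.array([560.6,-318.7])
s=arm.read_state();p=s["position"][:2]-O;f=s["contact_force"][:2]
print("clk",s["clock"],"tcp viewer x,y",(p@X).round(1),(p@Y).round(1),"F along,left",(f@X).round(1),(f@Y).round(1),s["position"][2])
E
python3 v.py
```

```text
clk 22.05 tcp viewer x,y -98.7 -1.0 F along,left -1.9 -0.4 50.64493659113835
```

Request:
{"name": "send_rows", "arguments": {"targets": [{"gripper":1,"x":0.25,"y":0,"z":0,"ax":0,"ay":0,"az":0},{"gripper":1,"x":0,"y":0,"z":0,"ax":0,"ay":0,"az":0}]}}

```text
clock: 22.22
position: [574.5, -223.7, 50.6]
ee_rot: [-0.649, 0.761, -0.0, 0.0]
contact_force: [0.3, -0.5, 5.6]
gripper_width: 11.4
grasp_force: 59.0
```

Request:
{"name": "send_rows", "arguments": {"targets": [{"gripper":1,"x":0.25,"y":0,"z":0,"ax":0,"ay":0,"az":0},{"gripper":1,"x":0,"y":0,"z":0,"ax":0,"ay":0,"az":0}]}}

```text
clock: 22.38
position: [574.1, -225.8, 50.6]
ee_rot: [-0.649, 0.761, -0.0, 0.0]
contact_force: [0.1, 1.4, 6.3]
gripper_width: 11.8
grasp_force: 59.2
```

Request:
{"name": "send_rows", "arguments": {"targets": [{"gripper":1,"x":0.25,"y":0,"z":0,"ax":0,"ay":0,"az":0},{"gripper":1,"x":0,"y":0,"z":0,"ax":0,"ay":0,"az":0}]}}

```text
clock: 22.55
position: [573.7, -227.2, 50.6]
ee_rot: [-0.649, 0.761, 0.0, 0.001]
contact_force: [-0.5, 5.4, 7.5]
gripper_width: 11.6
grasp_force: 59.3
```

Request:
{"name": "send_rows", "arguments": {"targets": [{"gripper":1,"x":0.25,"y":0,"z":0,"ax":0,"ay":0,"az":0},{"gripper":1,"x":0,"y":0,"z":0,"ax":0,"ay":0,"az":0}]}}

```text
clock: 22.72
position: [573.2, -229.9, 50.6]
ee_rot: [-0.649, 0.761, 0.0, 0.0]
contact_force: [-0.1, 4.2, 6.6]
gripper_width: 11.4
grasp_force: 59.2
```

Request:
{"name": "send_rows", "arguments": {"targets": [{"gripper":1,"x":0.25,"y":0,"z":0,"ax":0,"ay":0,"az":0},{"gripper":1,"x":0,"y":0,"z":0,"ax":0,"ay":0,"az":0}]}}

```text
clock: 22.88
position: [572.8, -232.7, 50.7]
ee_rot: [-0.649, 0.761, 0.0, 0.0]
contact_force: [-1.2, 3.9, 6.4]
gripper_width: 11.5
grasp_force: 59.2
```

```bash
python3 v.py
```

```text
clk 22.8833 tcp viewer x,y -86.9 -1.4 F along,left -3.7 -1.8 50.658634403937114
```

Request:
{"name": "send_rows", "arguments": {"targets": [{"gripper":1,"x":0.5,"y":0,"z":0,"ax":0,"ay":0,"az":0},{"gripper":1,"x":0.5,"y":0,"z":0,"ax":0,"ay":0,"az":0},{"gripper":1,"x":0.3,"y":0,"z":0,"ax":0,"ay":0,"az":0},{"gripper":1,"x":0,"y":0,"z":0,"ax":0,"ay":0,"az":0},{"gripper":1,"x":0,"y":0,"z":0,"ax":0,"ay":0,"az":0}]}}

```text
clock: 23.3
position: [570.5, -246.0, 50.6]
ee_rot: [-0.649, 0.761, 0.0, -0.0]
contact_force: [-1.9, 1.9, 5.9]
gripper_width: 11.5
grasp_force: 59.2
```

Request:
{"name": "send_rows", "arguments": {"targets": [{"gripper":1,"x":0.2,"y":0,"z":0,"ax":0,"ay":0,"az":0},{"gripper":1,"x":0,"y":0,"z":0,"ax":0,"ay":0,"az":0}]}}

```text
clock: 23.47
position: [570.1, -248.1, 50.6]
ee_rot: [-0.649, 0.761, 0.0, -0.0]
contact_force: [-0.9, 1.3, 5.8]
gripper_width: 11.6
grasp_force: 59.2
```

Request:
{"name": "send_rows", "arguments": {"targets": [{"gripper":1,"x":0.2,"y":0,"z":0,"ax":0,"ay":0,"az":0},{"gripper":1,"x":0,"y":0,"z":0,"ax":0,"ay":0,"az":0}]}}

```text
clock: 23.63
position: [569.8, -250.4, 50.6]
ee_rot: [-0.649, 0.761, -0.0, -0.0]
contact_force: [-1.7, -0.7, 6.5]
gripper_width: 11.4
grasp_force: 59.2
```

```bash
python3 v.py
```

```text
clk 23.6333 tcp viewer x,y -68.9 -1.6 F along,left 1.0 -1.6 50.63640282568707
```

The pull at the second notch shows in the force reading. I nudge, release and back off.

Request:
{"name": "send_rows", "arguments": {"targets": [{"gripper":1,"x":0.06,"y":0,"z":0,"ax":0,"ay":0,"az":0},{"gripper":1,"x":0,"y":0,"z":0,"ax":0,"ay":0,"az":0},{"gripper":-1,"x":0,"y":0,"z":0,"ax":0,"ay":0,"az":0},{"gripper":-1,"x":0,"y":0,"z":0,"ax":0,"ay":0,"az":0},{"gripper":-1,"x":0,"y":0,"z":0,"ax":0,"ay":0,"az":0}]}}

```text
clock: 24.05
position: [569.3, -250.2, 49.1]
ee_rot: [-0.649, 0.761, 0.001, -0.001]
contact_force: [-0.1, 0.7, -0.9]
gripper_width: 47.3
grasp_force: 0.0
```

Request:
{"name": "send_rows", "arguments": {"targets": [{"gripper":-1,"x":0,"y":0,"z":0,"ax":0,"ay":0,"az":0},{"gripper":-1,"x":0,"y":0,"z":0,"ax":0,"ay":0,"az":0},{"gripper":-1,"x":0,"y":0,"z":-2,"ax":0,"ay":0,"az":0},{"gripper":-1,"x":0,"y":0,"z":-4,"ax":0,"ay":0,"az":0},{"gripper":-1,"x":0,"y":0,"z":-4,"ax":0,"ay":0,"az":0}]}}

```text
clock: 24.47
position: [568.9, -249.7, 149.3]
ee_rot: [-0.65, 0.76, 0.002, -0.002]
contact_force: [1.7, -0.6, 1.1]
gripper_width: 85.4
grasp_force: 0.0
```

Request:
{"name": "send_rows", "arguments": {"targets": [{"gripper":-1,"x":-4,"y":0,"z":0,"ax":0,"ay":0,"az":0},{"gripper":-1,"x":-4,"y":0,"z":0,"ax":0,"ay":0,"az":0},{"gripper":-1,"x":-4,"y":0,"z":0,"ax":0,"ay":0,"az":0},{"gripper":-1,"x":-4,"y":0,"z":0,"ax":0,"ay":0,"az":0},{"gripper":-1,"x":-4,"y":0,"z":0,"ax":0,"ay":0,"az":0}]}}

```text
clock: 24.88
position: [601.3, -50.7, 150.2]
ee_rot: [-0.649, 0.76, -0.0, 0.0]
contact_force: [1.0, -0.1, -0.2]
gripper_width: 85.3
grasp_force: 0.0
```

Request:
{"name": "send_rows", "arguments": {"targets": [{"gripper":-1,"x":-2,"y":0,"z":0,"ax":0,"ay":0,"az":0},{"gripper":-1,"x":0,"y":0,"z":0,"ax":0,"ay":0,"az":0},{"gripper":-1,"x":0,"y":0,"z":0,"ax":0,"ay":0,"az":0}]}}

```text
clock: 25.13
position: [604.5, -31.4, 149.8]
ee_rot: [-0.65, 0.76, 0.0, -0.0]
contact_force: [-0.1, 0.1, 0.0]
gripper_width: 85.7
grasp_force: 0.0
```

```bash
python3 - <<'E'
from h import *
im,d=arm.get_image("top")
cv2.imwrite("pics/t7.png",cv2.resize(im[220:280,385:475,::-1],(750,500),interpolation=cv2.INTER_CUBIC))
P=cloud("top",d);a=np.radians(-98.95);X=np.array([np.cos(a),np.sin(a)]);Y=np.array([-X[1],X[0]]);p=P[...,:2]-np.array([560.6,-318.7]);vx=p@X;vy=p@Y
s=(P[...,2]>60)&(P[...,2]<80)&(vx>-100)&(vx<-40)&(abs(vy)<25);print("knob",s.sum(),vx[s].mean(),vy[s].mean())
E
```

```text
knob 20 -66.417138014762 -1.966344781170348
```

View pics/t7.png

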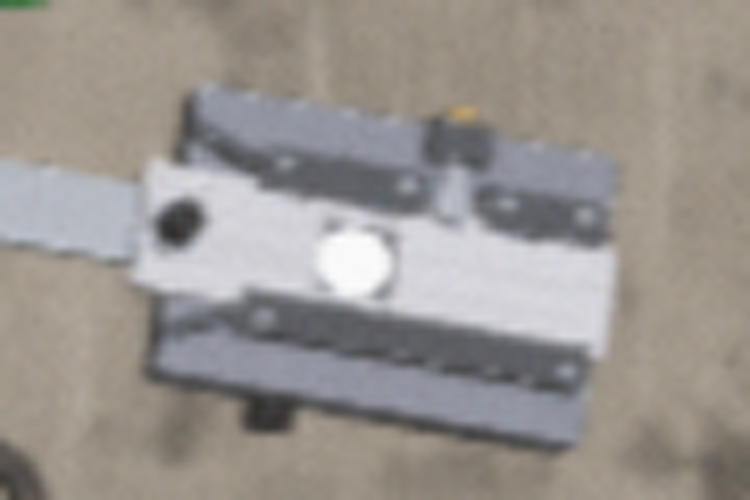

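The window sits squarely over the port at crop (355,262), the knob reads x = -66.4 mm (expected -67), and the roller is in its notch at (455,200). I hand in.

```bash
python3 -c "
from bench import arm;print(arm.job_done())"
```

```text
the job is handed in; nothing more can be done
None
```

The job is handed in at about 25 s of the 66 s allowed: the windowed slide is released at the second stop with its window over the port, the pipe bush stands on the bench, the blank slide was left in its holder, and the jar, mug and cup were not touched (no verdict came back).

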